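# Put the spare cartridge fuse away and snap the sliding lid shut

## Task

Put the loose cartridge fuse away in the spare-fuse box: slide the lid back as far as you need, lay the fuse level in the empty pair of V-saddles (set it down, do not drop it), then push the lid fully home so that it snaps over the end ridge. Leave the stored fuses in their saddles, do not take the lid out of its channel, and leave the torch, jar, door stop and switch box where they are.

Things in the scene. Friction and masses are not known exactly. Their poses are not given: they have to be found in the camera images.
- box: Spare-fuse box, grey plastic, screwed down: 206 mm long (x, the sliding direction), 170 wide (y), 59 high. Origin: underside centre; z up. Closed end at x -103; the lid slides out towards +x over the low end wall (x +103, 38 to 45 high). Floor 4 mm thick. The lid runs on ledges 46 mm above the shelf, under lips reaching in to y +-74 mm; the mouth between them is 148 mm wide.
- closed_end (a point): Top middle of the inner face of the box's closed end (box x -98 mm, 59 mm above the shelf). A lip 6 mm deep reaches in over it from 55 to 59 mm above the shelf; the lid's front edge tucks under it when home.
- end_ridge (a point): Middle of the top of the end ridge: a round steel ridge 96 mm long across the box just inside the low end wall (box x +90 mm), on a spring; it gives about 3 mm downwards while the bead under the lid's tail is forced over it.
- lid: Bare alloy lid in the box's channel, about 1 mm play: plate 200 x 157 x 8 mm, about 0.2 kg. Axes as the box's. Origin: plate underside, 97 mm from the front edge (-x), 103 mm from the tail, 46 mm above the shelf. In the box's frame its x is how far it is open: 0 = home, 30 to 125 mm at the start; built-in stops end the travel at 142. It slides at 0.5 to 3 N.
- thumb_bar (a point): Centre of the thumb bar on top of the lid: a straight black bar across it, 10 mm thick in x, 110 mm long in y, 14 mm high, from the plate's top (54 mm above the shelf) to 68 mm. It lies 72 mm from the lid's origin towards the closed end. Push its faces to slide the lid either way.
- lid_tail (a point): Middle of the lid's tail edge (+103 mm along x from the lid's origin). Under the plate, 13 to 29 mm in from this edge, a bead with 30 degree ramps, 100 mm long across, 4.5 mm deep: over the last 16 mm before home it has to be forced over the end ridge, at about 6 to 14 N, and is then held behind it.
- fuse: The loose cartridge fuse: plain cylinder 22 mm in diameter, 127 mm long, white ceramic with steel end caps, lying on the shelf off either end of the box (beyond the closed end or beyond the lid's tail), at any yaw. Origin: middle of its axis; x along the axis, either way round the same. 0.12 kg; it can roll.
- saddle_empty: The empty pair of V-saddles, white plastic, fixed in the box, first or second from the closed end (box x -53 or -3 mm), perhaps under the lid. Origin: underside centre, axes as the box's. 90 degree V-notches 12 mm thick at y +-42 mm; a fuse in them lies along y, its axis 23 mm above the origin (27 above the shelf). Room for fingers between the notches to 3 mm above the origin.
- saddle_full: The other of the two saddle pairs nearest the closed end, same shape; a stored fuse lies in it. The pairs are 50 mm apart.
- saddle_rear: The third saddle pair, same shape, at box x +47 mm; a stored fuse lies in it.
- fuse_full: A stored fuse like the loose one, lying in saddle_full; leave it there.
- fuse_rear: A stored fuse like the loose one, lying in saddle_rear; leave it there.
- torch: Yellow plastic flashlight lying on the shelf, 152 mm long along its x (-76 to +76), up to 50 mm in diameter, off the other end of the box from the loose fuse. Origin: below its middle, on the shelf. Leave it alone.
- jar: Clear glass fuse jar with a steel cap, 72 mm in diameter, 108 mm high, standing on the shelf. Origin: underside centre. Leave it alone.
- door_stop: Red rubber wedge door stop, 120 mm long (x), 44 wide, up to 30 high, lying on the shelf. Origin: underside centre. Leave it alone.
- switch_box: Dark bakelite box 86 x 86 x 41 mm with a black rocker switch on top (to 52 mm high), screwed to the shelf. Origin: underside centre. Do not strike it.
Mind the look-alikes: they are no part of the job. What is shaped like the fuse but blue or yellow is not meant.

How it is judged:
On the way, in this order (a step that is already met when the one before it is completed fails the run):
1. the loose fuse lies level in the empty saddles, let go (x of fuse in the frame of saddle_empty between -0.004 and 0.004 m and y of fuse in the frame of saddle_empty between -0.011 and 0.011 m and z of fuse in the frame of saddle_empty below 0.026 m and angle between the x axis of fuse and the y axis of saddle_empty, either way round below 0.05 rad and contact force between the fingers and fuse below 0.1 N), for 0.2 s.
2. the lid is home, past the ridge (x of lid in the frame of box between -0.004 and 0.004 m), for 0.2 s.
At the end, for the whole second after the job is handed in: Lid home within 4 mm, behind the ridge; the fuse level (3 degrees) and seated in the once-empty saddles, within 4 mm of their middle line and clear of the sides; the stored fuses still seated in theirs; all at rest; torch, jar and door stop within 20 mm of where they were (all of step 2 and x of fuse in the frame of saddle_empty between -0.004 and 0.004 m and y of fuse in the frame of saddle_empty between -0.011 and 0.011 m and z of fuse in the frame of saddle_empty below 0.026 m and angle between the x axis of fuse and the y axis of saddle_empty, either way round below 0.05 rad and x of fuse_full in the frame of saddle_full between -0.004 and 0.004 m and z of fuse_full in the frame of saddle_full below 0.026 m and angle between the x axis of fuse_full and the y axis of saddle_full, either way round below 0.05 rad and x of fuse_rear in the frame of saddle_rear between -0.004 and 0.004 m and z of fuse_rear in the frame of saddle_rear below 0.026 m and angle between the x axis of fuse_rear and the y axis of saddle_rear, either way round below 0.05 rad and y of lid in the frame of box between -0.004 and 0.004 m and linear speed of lid below 0.01 m/s and linear speed of fuse below 0.02 m/s and distance of each of torch, jar, door_stop from where it was at the start of the episode below 0.02 m); the robot touches nothing.
It fails at once if the torch, jar or door stop is pushed more than 20 mm away or tipped (distance of any of torch, jar, door_stop from where it was at the start of the episode above 0.02 m or angle between jar's own z axis and vertical above 0.35 rad).
It fails at once if the switch box is struck by the robot (more than 5 N) (contact force between any of the arm, the fingers and switch_box above 5 N).
It fails at once if the lid comes out of its channel (x of lid in the frame of box above 0.155 m or angle between the z axis of lid and the z axis of box, either way round above 0.15 rad).
It fails at once if a fuse is lifted out of its saddles other than the loose one (z of fuse_full in the frame of saddle_full above 0.045 m or z of fuse_rear in the frame of saddle_rear above 0.045 m).
It fails at once if the loose fuse is dropped (falls free faster than 0.5 m/s) (contact force between the fingers and fuse below 0.05 N and linear speed of fuse above 0.5 m/s).
It also fails if it takes over 64 s, if anything falls off the work surface, if the arm or the gripper's body presses on something with over 40 N, if the wrist force passes 120 N, or if a joint passes its speed limit or range.

## Robot

A 6-joint arm with a two-finger parallel gripper is mounted at the origin on the work surface. World frame = base frame: x ahead of the robot, y to its left, z up, the work surface at z = 0. Lengths are in m, angles in rad, forces in N, time in s.
With the tool pointing down it reaches from about 0.375 to 0.9 m from the base axis. Payload 3.1 kg.
Tool frame: the origin (TCP) lies between the finger pads; the fingertips stand 8 mm ahead of it and the grasp point (between the pads) lies 11 mm behind it; z points along the fingers, y is the line along which they close (so a half turn about z gives the same grasp; the last joint's range is limited). The gripper opens to 85 mm and grips with 20 to 120 N. Pads are 22 mm wide; open, the fingers measure 114 mm over their backs; the gripper's body (76 mm by 85 mm) begins 54 mm behind the grasp point. The pads swing forward as they close: fully open they stand 13 mm farther back than shut.
Start: joints at [-0.178, 0.527, 1.433, -0, 1.181, -0.178], TCP at [0.625, 0, 0.239] pointing down, gripper open.
Joint ranges: [-3.08, 3.08], [-0.75, 2.2], [0.22, 2.44], [-1.43, 4.57], [0, 2.65], [-2.85, 2.85]. Speed limits (rad/s): [2.79, 2.79, 3.14, 3.14, 3.14, 3.14].

## Interface

Orientations are given as a unit quaternion [x, y, z, w].
In Python, from station import readout, cams, sign_off gives the robot as it stands.
- The arm moves only by the tool send_rows, never from a script. Its argument "commands" is text: rows parted by semicolons, each of 5 numbers parted by spaces: the finger opening in mm, from 0 to 85.4, then the shift along the tool's x, y, z each as a share of 0.02 m, from -1 to 1, then the turn about the tool's z as a share of 4 degrees, from -1 to 1. In form: grip dx dy dz spin; .... A call has 1 to 20 rows; each row shifts and turns the commanded pose from where the row before left it, along the tool's axes as they then stand; what a row does not reach is not made up. A row lasts 1/12 s, in which the tool goes at most 41.7 mm and 7.16 degrees, less where a joint would pass 70% of its speed; a pose out of reach is approached as far as the arm can. A call with a number of a shift or a turn outside -1 to 1 is refused whole. A call with a gripper value outside its range is refused whole. The fingers move at their own pace and stop on an object; "grip_force" is the grip in N (left out, the last holds). Time passes only in rows, so rows that do not move let the fingers close. It gives the time, the measured TCP pose, the force, the opening and the grip force at its end, in the units of the state.
- readout.sense(): the state, without advancing time (a new reading comes with each control period).
- cams.snapshot(name): name is "scene" or "side" or "wrist"; returns a dict with "pixels" (480x640x3 uint8, red, green, blue), "intrinsics" (3x3 intrinsics, pixels), "dist" ([k1, k2, p1, p2, k3] as OpenCV has them; the pictures are not rectified), "eye" and "rotation" of the camera in the world. Camera axes: x right, y down, z forward; pixel columns grow to the right and rows downward; lengths in m; the calibration is good to about 2 mm. A picture is of the moment at which its call begins. There is no depth.
- sign_off(): hands the job in; it is judged then, once.
The state is a dict: "t": time; "q": joint angles; "qd": joint speeds; "tau": joint torques, N m; "tcp_pos": TCP position; "tool_rot": TCP orientation; "force": force on the tool from outside, world axes, zero at the start; "ft_torque": the same for the moment, N m; "finger_gap": opening from 0.0 (shut) to 1.0 (fully open); "gripper_force": force on a finger pad.
Only numpy, scipy, OpenCV 4.12 (cv2) and the standard library are available. Lean on these libraries where they do the work, as an engineer would, in place of code of your own. Each camera call takes 0.05 s, during which the arm holds its last target. There are 200 camera calls.

## Working session

There is one attempt and no reset: what is moved stays moved. The work goes in short steps, Python scripts to look and compute and a tool call to move; the robot and the scene stay as the last step left them, time stands still between calls to the robot, and variables do not carry over. Pictures are saved under pics/ and viewed, at most 12 in all, crops included, and the job is handed in when it is done.

Besides the shell and the picture viewer there is one more tool, called after "Call:" as a command line: name --argument value ..., lists and objects as JSON in quotes. send_rows: Moves the arm, as the interface text tells. Its arguments: {"type":"object","properties":{"commands":{"type":"string"},"grip_force":{"type":"number"}},"required":["commands"]}

```bash
ls; mkdir -p pics; cat > h.py <<'E'
import numpy as np, cv2
from station import readout, cams, sign_off
def snap(n,f=None):
    s=cams.snapshot(n)
    if f: cv2.imwrite('pics/'+f,s['pixels'][:,:,::-1])
    return s
def ray(s,px):
    p=cv2.undistortPoints(np.array(px,float).reshape(-1,1,2),np.array(s['intrinsics']),np.array(s['dist']))[:,0]
    d=np.c_[p,np.ones(len(p))]@np.array(s['rotation']).T
    return np.array(s['eye']),d
def atz(s,px,z):
    e,d=ray(s,px); z=np.broadcast_to(z,len(d))
    return e+d*((z-e[2])/d[:,2])[:,None]
def proj(s,P):
    R=np.array(s['rotation']);P=np.array(P,float).reshape(-1,3)
    return cv2.projectPoints(P,cv2.Rodrigues(R.T)[0],-R.T@np.array(s['eye']),np.array(s['intrinsics']),np.array(s['dist']))[0][:,0]
E
python3 - <<'E'
from h import *
import pickle
d={n:snap(n,n+'0.png') for n in ('scene','side','wrist')}
pickle.dump(d,open('d0.pkl','wb'))
for n in d: print(n,d[n]['eye'],np.round(d[n]['rotation'],2).tolist())
print(readout.sense())
E
```

```text
pics
scene [0.99502314 0.42177614 1.05634671] [0.39, 0.87, -0.28, -0.13]
side [ 0.15773438 -0.76222402  0.9604303 ] [0.92, -0.18, 0.07, -0.35]
wrist [0.62350828 0.08346863 0.37187294] [0.99, 0.0, -0.0, 0.16]
{'t': 0.15, 'q': array([-1.78496756e-01,  5.28259524e-01,  1.43357815e+00,  4.46242456e-05,
        1.18139604e+00, -1.78518837e-01]), 'qd': array([ 7.94588276e-04, -2.39568159e-03, -4.11017055e-03,  1.42267410e-04,
        7.99462976e-04,  9.07934718e-05]), 'tau': array([ 1.17890530e-03, -4.42742836e+01, -1.78276026e+01, -2.15643640e-04,
        5.61750654e-03, -9.84718270e-06]), 'tcp_pos': array([6.24484860e-01, 1.36542352e-04, 2.38563658e-01]), 'tool_rot': array([ 7.07104738e-01,  7.07108348e-01, -4.51012086e-04, -6.85773670e-04]), 'force': array([-0.47485348, -0.98560691, -0.10876442]), 'ft_torque': array([-0.03288073,  0.00963562,  0.01014921]), 'gripper_force': 0.0, 'finger_gap': 1.0004727301906011}
```

```bash
python3 - <<'E'
t=open('h.py').read()
t=t.replace("    if f:","    from scipy.spatial.transform import Rotation as Q\n    s['rotation']=Q.from_quat(s['rotation']).as_matrix() if np.size(s['rotation'])==4 else s['rotation']\n    if f:")
open('h.py','w').write(t)
import pickle
from scipy.spatial.transform import Rotation as Q
d=pickle.load(open('d0.pkl','rb'))
for n in d: d[n]['rotation']=Q.from_quat(d[n]['rotation']).as_matrix(); print(d[n]['rotation'][:,2])
pickle.dump(d,open('d0.pkl','wb'))
E
```

```text
[-0.43611725 -0.38273694 -0.81444102]
[ 0.25634848  0.6087391  -0.75081434]
[-0.00128808 -0.32126992 -0.94698679]
```

View pics/scene0.png

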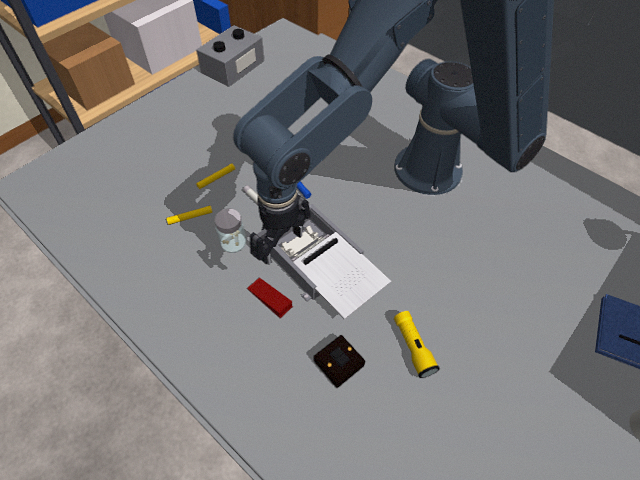

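View pics/side0.png

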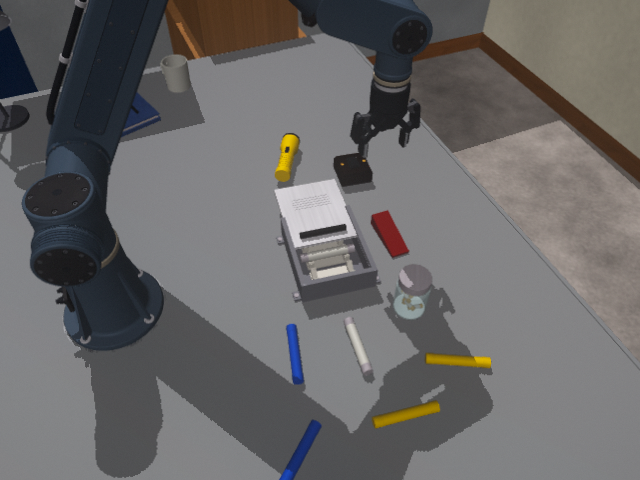

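The side image shows the candidates for the loose fuse. The white cylinder with steel caps at (358,346) matches the description. Blue ones at (294,353) and (300,452), and yellow ones at (458,361) and (407,414), are look-alikes. The box is at about (325,240), with its lid partly open towards the torch and its closed end towards the white fuse. I'll check this in a close crop.

```bash
python3 - <<'E'
import cv2
i=cv2.imread('pics/side0.png')[165:390,255:455]
i=cv2.resize(i,None,fx=2.65,fy=2.65,interpolation=cv2.INTER_CUBIC);cv2.imwrite('pics/c1.png',i)
print(i.shape)
E
```

```text
(596, 530, 3)
```

View pics/c1.png

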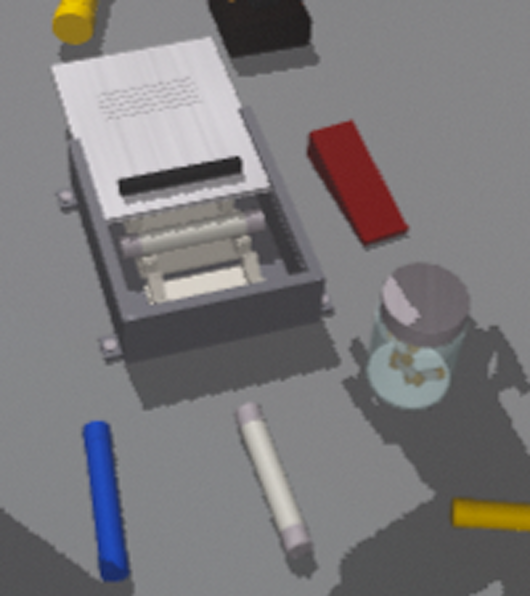

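The crop confirms the choice. The fuse runs from (247,405) to (300,552) in crop pixels, white with steel caps. The first pair of saddles (white, near the closed end) is empty and the second holds a fuse. Next I'll measure the positions.

```bash
python3 - <<'E'
from h import *
import pickle
d=pickle.load(open('d0.pkl','rb'));s=d['side']
C=lambda l:[(x/2.65+255,y/2.65+165) for x,y in l]
def show(n,l,z):
    p=atz(s,C(l),z);print(n,np.round(p[:,:2],4).tolist(),'len',np.round(np.linalg.norm(p[1]-p[0]),4),'ang',np.round(np.degrees(np.arctan2(*(p[1]-p[0])[1::-1])),1));return p
a=show('closed top',[(122,321),(323,277)],.059)
show('closed bottom',[(133,360),(325,318)],0)
t=show('tail',[(52,66),(213,38)],.054)
f=show('front',[(107,220),(270,188)],.054)
show('bar top',[(119,180),(241,157)],.068)
show('lid left edge',[(107,220),(52,66)],.054)
show('lid right',[(270,188),(213,38)],.054)
show('fuse',[(247,407),(300,550)],.011)
# refine fuse by white/steel segmentation later
E
```

```text
closed top [[0.3821, -0.1389], [0.5496, -0.1597]] len 0.1688 ang -7.1
closed bottom [[0.3907, -0.1386], [0.557, -0.1604]] len 0.1677 ang -7.5
tail [[0.4298, 0.1642], [0.5849, 0.1428]] len 0.1566 ang -7.9
front [[0.41, -0.0321], [0.5533, -0.0515]] len 0.1446 ang -7.7
bar top [[0.4316, -0.0053], [0.5393, -0.0203]] len 0.1087 ang -7.9
lid left edge [[0.41, -0.0321], [0.4298, 0.1642]] len 0.1973 ang 84.2
lid right [[0.5533, -0.0515], [0.5849, 0.1428]] len 0.1968 ang 80.8
fuse [[0.4554, -0.2223], [0.4397, -0.3504]] len 0.1291 ang -97.0
```

The measurements fit the given sizes:

| Item | Measured | Given |
|---|---|---|
| Closed end width | 168.8 mm | 170 mm |
| Lid width | 156.6 mm | 157 mm |
| Bar length | 108.7 mm | 110 mm |
| Fuse length | 129 mm | 127 mm |

The lid is about 100 mm open, so the first saddles are already clear. I'll move above the fuse.

Call:
send_rows --commands "85 -0.95 -0.6 0.1 0;85 -0.95 -0.6 0.1 0;85 -0.95 -0.6 0.1 0;85 -0.95 -0.6 0.1 0;85 -0.95 -0.6 0.1 0;85 -0.95 -0.6 0.1 0;85 -0.95 -0.6 0.1 0;85 -0.95 -0.6 0.1 0;85 -0.95 -0.6 0.1 0;85 -0.95 -0.6 0.1 0;85 -0.95 -0.6 0.1 0;85 -0.95 -0.6 0.1 0;85 -0.95 -0.6 0.1 0;85 -0.95 -0.6 0.1 0;85 -0.95 -0.6 0.1 0;85 0 0 0 0.9;85 0 0 0 0.9;85 0 0 0 0;85 0 0 0 0"

```text
t: 1.73
tcp_pos: [0.4448, -0.2849, 0.2091]
tool_rot: [0.75, 0.662, -0.0, -0.0]
force: [0.5, 0.5, 1.0]
finger_gap: 0.997
gripper_force: 0.0
```

```bash
python3 - <<'E'
from h import *
import pickle
d={n:snap(n,n+'1.png') for n in ('scene','side','wrist')}
pickle.dump(d,open('d1.pkl','wb'))
E
```

```text
(no output)
```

View pics/wrist1.png

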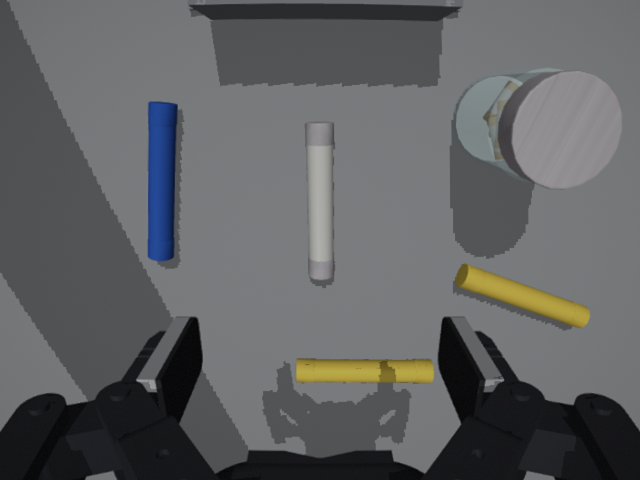

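View pics/scene1.png

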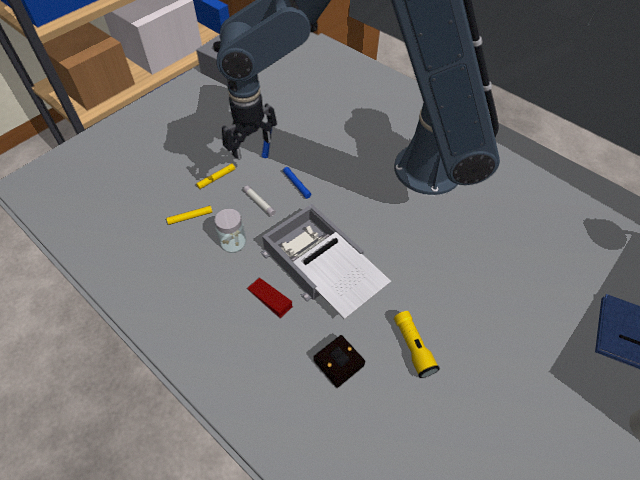

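The wrist image shows the white fuse, with its ends at (319,122) and (320,279). It is centred in the tool's y direction and parallel to the pads. The box wall is at the top and the jar is at (540,125). In the scene image the fuse is near (258,201), and the box is now clearly visible. Now to compute positions, including the jar.

```bash
python3 - <<'E'
from h import *
import pickle
d=pickle.load(open('d1.pkl','rb'))
w=d['wrist'];s=d['scene']
i=cv2.cvtColor(w['pixels'],cv2.COLOR_RGB2GRAY)[100:300,270:370]
m=(i>135).astype(np.uint8);n,l,st,c=cv2.connectedComponentsWithStats(m);k=1+np.argmax(st[1:,4]);print(st[k])
ys,xs=np.nonzero(l==k)
r=cv2.minAreaRect(np.c_[xs+270,ys+100].astype(np.float32));print(r)
def info(n,p):print(n,np.round(p,4)[:,:2].tolist(),'mid',np.round(p.mean(0)[:2],4),'len',round(float(np.linalg.norm(p[1]-p[0])),4),'ang',np.round(np.degrees(np.arctan2(*(p[1]-p[0])[1::-1])),1))
info('fuse w',atz(w,[(319.5,122.5),(320.5,278)],.0115))
info('fuse scene',atz(s,[(244.5,188.5),(271.5,213)],.011))
info('fuse side',atz(d['side'],[(348.2,318.6),(368.2,372.5)],.011))
info('box closed top w',atz(w,[(190,5),(461,5)],.059))
info('jar cap w',atz(w,[(498,128),(621,128)],.108))
E
python3 - <<'E'
import cv2
i=cv2.imread('pics/scene1.png')[195:325,225:400]
cv2.imwrite('pics/c2.png',cv2.resize(i,None,fx=4.5,fy=4.5,interpolation=cv2.INTER_CUBIC))
E
```

```text
[  38   24   22  155 2889]
((318.5, 201.0), (154.0, 21.0), 90.0)
fuse w [[0.4513, -0.2243], [0.4362, -0.3523]] mid [ 0.4438 -0.2883] len 0.1289 ang -96.7
fuse scene [[0.4412, -0.3511], [0.453, -0.2264]] mid [ 0.4471 -0.2887] len 0.1253 ang 84.6
fuse side [[0.4553, -0.2223], [0.4397, -0.3503]] mid [ 0.4475 -0.2863] len 0.1289 ang -97.0
box closed top w [[0.3817, -0.1398], [0.5471, -0.1601]] mid [ 0.4644 -0.1499] len 0.1667 ang -7.0
jar cap w [[0.5491, -0.2318], [0.6217, -0.2388]] mid [ 0.5854 -0.2353] len 0.073 ang -5.5
```

View pics/c2.png

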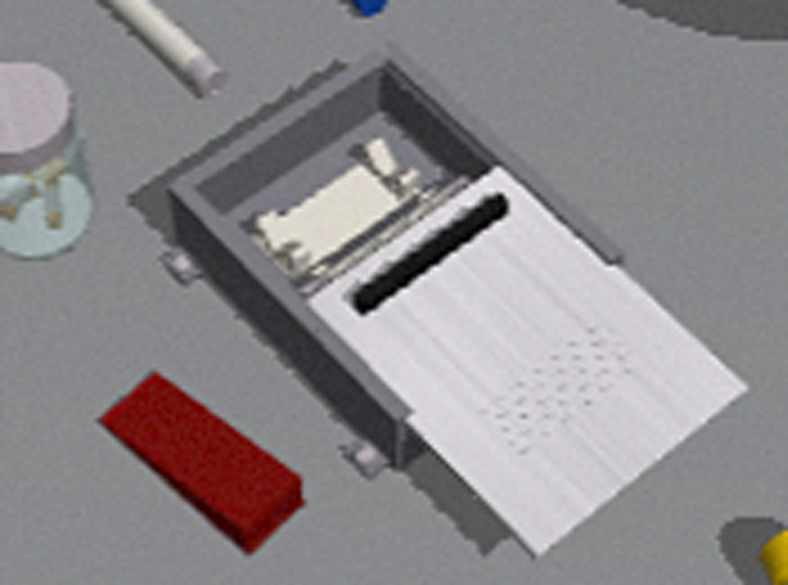

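The scene crop shows the empty white saddle pair at about crop (335,215) nearest the closed end. The stored fuse is just behind it, at the lid's front edge. I'll refine the box pose after gripping, so I'll descend to the fuse now.

Call:
send_rows --commands "60 -0.15 0 1 0;60 0 0 1 0;60 0 0 1 0;60 0 0 1 0;60 0 0 1 0;60 0 0 1 0;60 0 0 1 0;60 0 0 1 0;60 0 0 0.9 0;60 0 0 0.5 0;60 0 0 0.4 0;60 0 0 0.12 0;60 0 0 0 0"

```text
t: 2.97
tcp_pos: [0.4447, -0.2879, 0.0107]
tool_rot: [0.75, 0.661, -0.0, -0.0]
force: [-0.8, -0.3, -0.4]
finger_gap: 0.704
gripper_force: 0.0
```

```bash
python3 - <<'E'
from h import *
import pickle
d=pickle.load(open('d1.pkl','rb'));s=d['scene']
def C(l):return [(x/4.5+225,y/4.5+195) for x,y in l]
def info(n,p):print(n,np.round(p,4)[:,:2].tolist(),'mid',np.round(p.mean(0)[:2],4),'len',round(float(np.linalg.norm(p[1]-p[0])),4),'ang',np.round(np.degrees(np.arctan2(*(p[1]-p[0])[1::-1])),1))
info('closed top',atz(s,C([(390,46),(170,188)]),.059))
info('tail',atz(s,C([(748,387),(538,556)]),.054))
info('front',atz(s,C([(500,168),(309,300)]),.054))
info('bar top',atz(s,C([(500,200),(364,300)]),.068))
info('saddle plate top ctr',atz(s,C([(355,170),(310,262)]),.01))
info('box right rim',atz(s,C([(170,188),(405,415)]),.059))
# joint fit of box pose (x,y,yaw) + lid opening over scene & side corners, pixel residuals
from scipy.optimize import least_squares
sd=d['side'];D=lambda l:[(x/2.65+255,y/2.65+165) for x,y in l]
def model(v):
    x,y,a,o=v;R=np.array([[np.cos(a),-np.sin(a)],[np.sin(a),np.cos(a)]])
    P=np.array([[-.103,.085,.059],[-.103,-.085,.059],[o+.103,.0785,.054],[o+.103,-.0785,.054],[o-.072,.055,.068],[o-.072,-.055,.068]])
    return np.c_[P[:,:2]@R.T+[x,y],P[:,2]]
ps=np.array(C([(390,46),(170,188),(748,387),(538,556),(503,200),(360,302)]));pd=np.array(D([(122,321),(323,277),(52,66),(213,38),(119,182),(241,159)]))
f=lambda v:np.r_[(proj(s,model(v))-ps).ravel(),(proj(sd,model(v))-pd).ravel()]
r=least_squares(f,[.481,-.047,np.radians(82.3),.1],loss='soft_l1');print(np.round(r.x,4),np.degrees(r.x[2]));print(np.round(r.fun,1).tolist())
for k in(0,1):
    g=(lambda v:(proj(s,model(v))-ps).ravel()) if k==0 else (lambda v:(proj(sd,model(v))-pd).ravel())
    q=least_squares(g,r.x);print(np.round(q.x,4))
E
```

```text
closed top [[0.3846, -0.1345], [0.5493, -0.1571]] mid [ 0.4669 -0.1458] len 0.1663 ang -7.8
tail [[0.4285, 0.1705], [0.5836, 0.1504]] mid [0.506  0.1604] len 0.1564 ang -7.4
front [[0.4067, -0.027], [0.5489, -0.0466]] mid [ 0.4778 -0.0368] len 0.1435 ang -7.9
bar top [[0.4322, -0.0059], [0.5346, -0.0175]] mid [ 0.4834 -0.0117] len 0.103 ang -6.4
saddle plate top ctr [[0.4418, -0.1115], [0.5094, -0.0852]] mid [ 0.4756 -0.0984] len 0.0726 ang 21.2
box right rim [[0.5493, -0.1571], [0.5697, 0.0448]] mid [ 0.5595 -0.0562] len 0.203 ang 84.2
[ 0.4799 -0.0458  1.4385  0.1041] 82.42179435143518
[-0.0, -0.9, -0.9, -0.1, -0.5, 0.1, -0.8, 0.1, -0.3, -0.8, -1.3, -0.3, -0.4, -0.8, 0.3, -0.3, -0.9, -1.4, -0.9, -1.6, -0.6, -0.1, -0.1, -0.4]
[ 0.4798 -0.0437  1.4426  0.1036]
[ 0.48   -0.0472  1.435   0.1025]
```

The box centre is at (0.480, -0.046) with yaw 82.4°, and the lid is 103 mm open. That puts the empty saddle at about (0.473, -0.0985). Gripping now.

Call:
send_rows --commands "15 0 0 0 0;15 0 0 0 0;15 0 0 0 0;15 0 0 0 0;15 0 0 0 0;15 0 0 0 0;15 0 0 0 0;15 0 0 0 0;15 0 0 -0.5 0;15 0 0 -0.8 0;15 0 0 -1 0;15 0 0 -1 0;15 0 0 -1 0;15 0 0 -1 0;15 0 0 -1 0;15 0 0 -0.7 0;15 0 0 0 0" --grip_force 50

```text
t: 4.38
tcp_pos: [0.4459, -0.2891, 0.1542]
tool_rot: [0.75, 0.661, 0.0, 0.003]
force: [0.3, 0.0, -0.6]
finger_gap: 0.237
gripper_force: 49.1
```

Call:
send_rows --commands "15 0.5 0 0 0;15 0.9 0.1 0 0;15 0.9 0.05 0 0;15 0.9 0 0 0;15 0.9 0 0 0;15 0.9 0 0 0;15 0.9 0 0 0;15 0.9 0 0 0;15 0.9 0 0 0;15 0.9 0 0 0;15 0.6 0 0 0;15 0.4 0 0 0;15 0 0 0 0.5;15 0 0 0 1;15 0 0 0 1;15 0 0 0 1;15 0 0 0 1;15 0 0 0 1;15 0 0 0 1;15 0 0 0 1"

```text
t: 6.05
tcp_pos: [0.4713, -0.0978, 0.1504]
tool_rot: [0.897, 0.443, -0.0, -0.0]
force: [0.3, 0.4, -2.0]
finger_gap: 0.235
gripper_force: 49.2
```

Call:
send_rows --commands "15 0 0 0 1;15 0 0 0 1;15 0 0 0 1;15 0 0 0 1;15 0 0 0 1;15 0 0 0 1;15 0 0 0 1;15 0 0 0 1;15 0 0 0 1;15 0 0 0 1;15 0 0 0 1;15 0 0 0 1;15 0 0 0 1;15 0 0 0 1;15 0 0 0 1;15 0 0 0 0.1;15 0 0 0 0;15 0 0 0 0"

```text
t: 7.55
tcp_pos: [0.4715, -0.0978, 0.1507]
tool_rot: [0.998, -0.066, -0.0, -0.0]
force: [0.4, -0.1, -1.4]
finger_gap: 0.232
gripper_force: 49.1
```

```bash
python3 - <<'E'
from h import *
import pickle
d={n:snap(n,n+'2.png') for n in ('scene','side','wrist')}
pickle.dump(d,open('d2.pkl','wb'))
print(readout.sense()['q'])
E
```

```text
[-4.37118335e-01  4.78349529e-01  1.87289643e+00 -9.75687833e-06
  7.90507201e-01  1.26569036e+00]
```

View pics/wrist2.png

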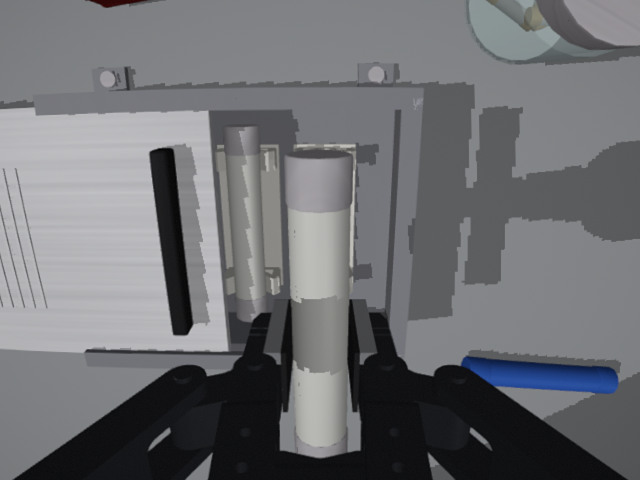

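The wrist view shows the fuse held level across the tool. The empty saddles are underneath, at (325,148) at the far end. The stored fuse runs from (242,127) to (251,320), and the box rim corner is at (423,88). I'll compare this near view with the box estimate.

```bash
python3 - <<'E'
from h import *
import pickle
from scipy.spatial.transform import Rotation as Q
d=pickle.load(open('d2.pkl','rb'));w=d['wrist']
b=np.array([.480,-.046]);a=np.radians(82.4);X=np.array([np.cos(a),np.sin(a)]);Y=np.array([-X[1],X[0]])
B=lambda p:np.round(np.c_[(p[:,:2]-b)@X,(p[:,:2]-b)@Y]*1000,1).tolist()
print('closed outer edge (exp x-103; corner y-85)',B(atz(w,[(423,88),(409,330)],.059)))
print('stored fuse ends (exp x-3,y-+63.5)',B(atz(w,[(242,126),(251,320)],.027)))
print('lid front',B(atz(w,[(210,110),(229,352)],.054)))
print('rim outer far (exp y-85)',B(atz(w,[(36,95),(423,87)],.059)))
print('saddle base far corners',B(atz(w,[(296,145),(355,145)],.027)))
print('bar top centre',B(atz(w,[(163,150),(179,333)],.068)))
# TCP and held fuse
t=readout.sense();print('tcp',B(t['tcp_pos'][None]),'tool y ang',np.degrees(np.arctan2(*Q.from_quat(t['tool_rot']).as_matrix()[[1,0],1])))
# held fuse: far cap & axis at z=tcp+.0
z=t['tcp_pos'][2]
for zz in (z,z+.003): print('held fuse axis',B(atz(w,[(319.5,178),(320.5,390)],zz+.0)),'ends',B(atz(w,[(319.5,152)],zz+.011)))
E
```

```text
closed outer edge (exp x-103; corner y-85) [[-104.5, -82.6], [-106.8, 57.7]]
stored fuse ends (exp x-3,y-+63.5) [[-6.0, -60.9], [-4.8, 69.4]]
lid front [[5.7, -71.4], [5.7, 77.2]]
rim outer far (exp y-85) [[98.2, -81.8], [-104.5, -83.0]]
saddle base far corners [[-37.9, -49.6], [-73.2, -49.6]]
bar top centre [[28.0, -52.4], [31.2, 54.8]]
tcp [[-52.5, 1.5]] tool y ang -97.56335829629495
held fuse axis [[-52.1, -54.1], [-52.6, 27.9]] ends [[-52.1, -63.8]]
held fuse axis [[-52.1, -54.6], [-52.6, 25.5]] ends [[-52.1, -64.2]]
```

In the wrist view the saddle sits about 2.5 mm further towards the closed end and about 3.5 mm to +y. I'll correct for that, go down partway, and check again.

Call:
send_rows --commands "15 -0.175 0.125 0.5 0;15 0 0 0.8 0;15 0 0 0.8 0;15 0 0 0.8 0;15 0 0 0.5 0;15 0 0 0.3 0;15 0 0 0 0;15 0 0 0 0"

```text
t: 8.37
tcp_pos: [0.4679, -0.0999, 0.0769]
tool_rot: [0.998, -0.066, -0.0, -0.0]
force: [-1.0, 0.8, -1.5]
finger_gap: 0.233
gripper_force: 49.1
```

```bash
python3 - <<'E'
from h import *
import pickle
d={n:snap(n,n+'3.png') for n in ('scene','side','wrist')}
pickle.dump(d,open('d3.pkl','wb'))
t=readout.sense();print(t['tcp_pos'],t['force'])
E
```

```text
[ 0.46837315 -0.10007366  0.07759352] [-0.06707562  0.13340119 -1.95839077]
```

View pics/wrist3.png

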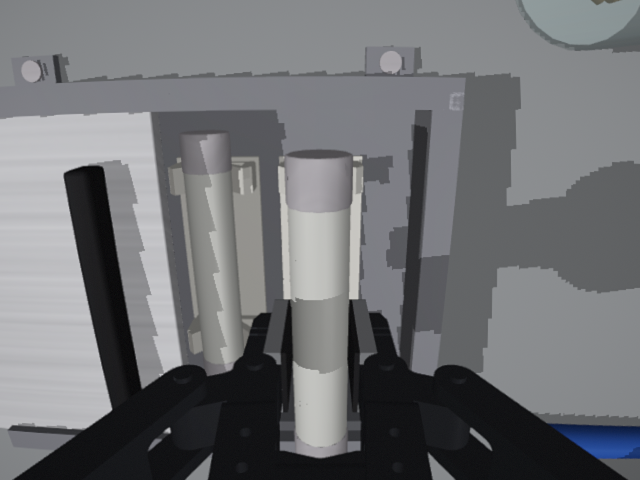

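The far saddle posts span pixels 279 to 363, centred on 321, and the held fuse is centred on 320, so x is aligned. I'll check y quickly.

```bash
python3 - <<'E'
from h import *
import pickle
d=pickle.load(open('d3.pkl','rb'));w=d['wrist']
b=np.array([.480,-.046]);a=np.radians(82.4);X=np.array([np.cos(a),np.sin(a)]);Y=np.array([-X[1],X[0]])
B=lambda p:np.round(np.c_[(p[:,:2]-b)@X,(p[:,:2]-b)@Y]*1000,1).tolist()
print('stored far end top, axis pts',B(atz(w,[(205,132),(206,150),(224,340)],[.038,.027,.027])))
print('held far end top',B(atz(w,[(319,150)],.0775+.011)))
print('saddle top posts',B(atz(w,[(279,165),(363,165),(170,165),(257,165)],.027)))
print('closed outer',B(atz(w,[(466,77),(438,368)],.059)),'tcp',B(readout.sense()['tcp_pos'][None]))
E
```

```text
stored far end top, axis pts [[-8.8, -62.3], [-5.7, -53.6], [-6.6, 41.1]]
held far end top [[-54.6, -61.4]]
saddle top posts [[-37.1, -47.0], [-73.6, -47.0], [10.9, -47.3], [-27.6, -47.0]]
closed outer [[-104.9, -82.9], [-105.7, 34.6]] tcp [[-55.1, 4.4]]
```

The x and y alignment is good, within 1 mm. Setting the fuse down slowly.

Call:
send_rows --commands "15 0 0.025 0.5 0;15 0 0 0.7 0;15 0 0 0.5 0;15 0 0 0.3 0;15 0 0 0.2 0;15 0 0 0.1 0;15 0 0 0.05 0;15 0 0 0 0;15 0 0 0 0"

```text
t: 9.27
tcp_pos: [0.468, -0.1004, 0.0301]
tool_rot: [0.998, -0.066, 0.0, 0.0]
force: [-0.7, 0.0, -1.6]
finger_gap: 0.237
gripper_force: 49.1
```

Call:
send_rows --commands "15 0 0 0.06 0;15 0 0 0.05 0;15 0 0 0.04 0;15 0 0 0 0;15 0 0 0 0"

```text
t: 9.68
tcp_pos: [0.4681, -0.1005, 0.0279]
tool_rot: [0.998, -0.067, 0.001, 0.0]
force: [-0.6, 0.7, 7.5]
finger_gap: 0.236
gripper_force: 50.1
```

There is contact at 7.5 N with almost no sideways force, so the fuse is seated. Releasing.

Call:
send_rows --commands "22 0 0 0 0;24 0 0 0 0;27 0 0 0 0;32 0 0 0 0;36 0 0 0 0;36 0 0 0 0;36 0 0 0 0;36 0 0 -0.3 0;36 0 0 -0.6 0;36 0 0 -1 0;36 0 0 -1 0;36 0 0 -1 0;36 0 0 -1 0;36 0 0 -1 0;36 0 0 0 0;36 0 0 0 0" --grip_force 20

```text
t: 11.02
tcp_pos: [0.4683, -0.1006, 0.1461]
tool_rot: [0.998, -0.066, 0.001, 0.001]
force: [-0.5, 0.7, 0.0]
finger_gap: 0.422
gripper_force: 0.0
```

```bash
python3 - <<'E'
from h import *
import pickle
d={n:snap(n,n+'4.png') for n in ('scene','side','wrist')}
pickle.dump(d,open('d4.pkl','wb'))
E
```

```text
(no output)
```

View pics/wrist4.png

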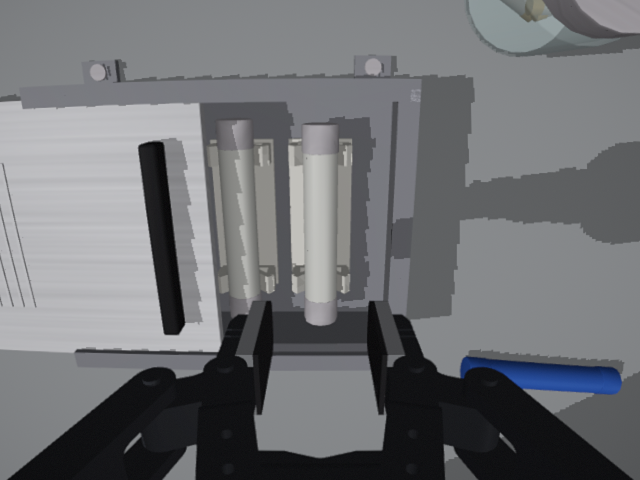

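The wrist view shows the loose fuse seated parallel to the stored one, from (320,125) to (320,322). Both are in their saddles, and the bar is at (163,240). Next I'll close the fingers and move past the bar on its tail side.

Call:
send_rows --commands "0 0.1 -0.5 -0.3 0;0 0 -0.9 0 0;0 0 -0.9 0 0;0 0 -0.9 0 0;0 0 -0.9 0 0;0 0 -0.9 0 0;0 0 -0.8 0 0;0 0 -0.3 0 0;0 0 0 0 0;0 0 0 0.7 0;0 0 0 0.9 0;0 0 0 0.9 0;0 0 0 0.9 0;0 0 0 0.6 0;0 0 0 0.25 0;0 0 0 0 0;0 0 0 0 0"

```text
t: 12.58
tcp_pos: [0.486, 0.0199, 0.0659]
tool_rot: [0.998, -0.067, -0.0, 0.0]
force: [0.9, -0.2, 0.2]
finger_gap: 0.001
gripper_force: 0.0
```

```bash
python3 - <<'E'
from h import *
s=snap('side','side5.png');i=s['pixels'][160:320,250:420,::-1]
cv2.imwrite('pics/c5.png',cv2.resize(i,None,fx=3.5,fy=3.5,interpolation=cv2.INTER_CUBIC))
E
```

```text
(no output)
```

View pics/c5.png

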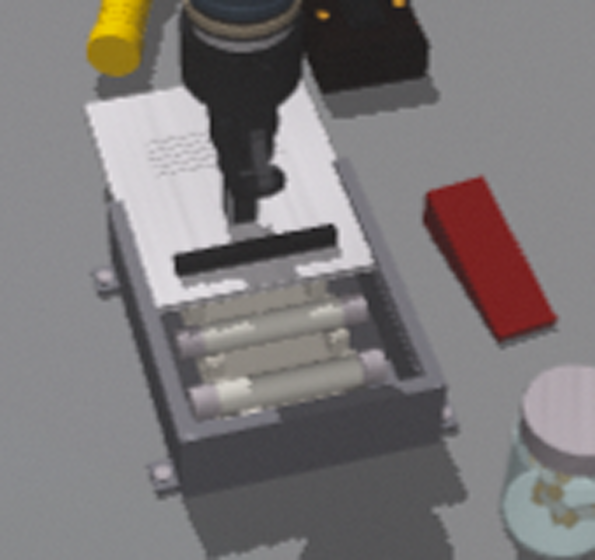

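The side crop shows the closed fingers just behind the bar on its tail side, and both fuses lying in their saddles. Pushing the lid.

Call:
send_rows --commands "0 0 0.2 0 0;0 0 0.3 0 0;0 0 0.3 0 0;0 0 0.4 0 0;0 0 0.4 0 0;0 0 0.4 0 0;0 0 0.4 0 0;0 0 0.4 0 0;0 0 0.4 0 0;0 0 0.4 0 0;0 0 0.4 0 0;0 0 0.3 0 0;0 0 0.2 0 0;0 0 0 0 0;0 0 0 0 0" --grip_force 40

```text
t: 13.88
tcp_pos: [0.4738, -0.0694, 0.0656]
tool_rot: [0.998, -0.066, -0.0, 0.0]
force: [-0.0, -0.3, -0.2]
finger_gap: -0.001
gripper_force: 0.0
```

Call:
send_rows --commands "0 0 0.2 0 0;0 0 0.2 0 0;0 0 0.2 0 0;0 0 0.2 0 0;0 0 0.2 0 0;0 0 0 0 0"

```text
t: 14.38
tcp_pos: [0.4712, -0.089, 0.0659]
tool_rot: [0.998, -0.067, -0.0, -0.0]
force: [0.5, 1.4, -0.6]
finger_gap: 0.002
gripper_force: 1.0
```

Call:
send_rows --commands "0 0 0.1 0 0;0 0 0.1 0 0;0 0 0.1 0 0;0 0 0.1 0 0;0 0 0 0 0"

```text
t: 14.8
tcp_pos: [0.4698, -0.0959, 0.0659]
tool_rot: [0.998, -0.066, -0.001, -0.0]
force: [0.3, 3.1, 1.1]
finger_gap: 0.002
gripper_force: 1.2
```

Call:
send_rows --commands "0 0 0.15 0 0;0 0 0.15 0 0;0 0 0.1 0 0;0 0 0.1 0 0;0 0 0 0 0"

```text
t: 15.22
tcp_pos: [0.4694, -0.1038, 0.066]
tool_rot: [0.998, -0.069, 0.0, -0.003]
force: [7.0, 17.6, 1.8]
finger_gap: -0.002
gripper_force: 8.9
```

Call:
send_rows --commands "0 0 0.1 0 0;0 0 0.05 0 0;0 0 0 0 0"

```text
t: 15.47
tcp_pos: [0.4692, -0.1043, 0.066]
tool_rot: [0.998, -0.069, 0.0, -0.004]
force: [11.6, 28.9, 3.7]
finger_gap: -0.001
gripper_force: 14.3
```

```bash
python3 - <<'E'
from h import *
import pickle
d={n:snap(n,n+'6.png') for n in ('scene','side','wrist')}
pickle.dump(d,open('d6.pkl','wb'))
i=d['side']['pixels'][160:320,250:420,::-1];j=d['scene']['pixels'][195:325,225:400,::-1]
f=lambda k:cv2.resize(k,(400,400),interpolation=cv2.INTER_CUBIC)
cv2.imwrite('pics/c6.png',np.hstack([f(i),f(j)]))
E
```

```text
(no output)
```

View pics/c6.png

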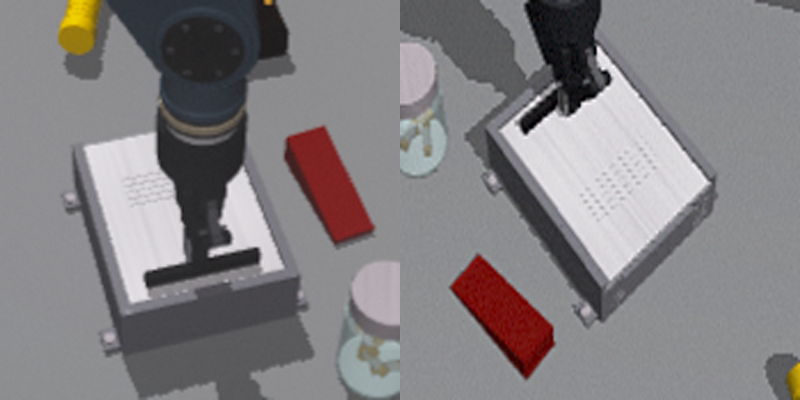

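The force reached 29 N against a hard stop, and the lid looks flush in both views: its front edge is at the closed end and its tail is level with the low end wall. I'll back off, rise clear and check.

Call:
send_rows --commands "0 0 -0.2 0 0;0 0 -0.3 0 0;0 0 0 0 0;0 0 0 -0.6 0;0 0 0 -1 0;0 0 0 -1 0;0 0 0 -1 0;0 0 0 -1 0;0 0 -0.5 -1 0;0 0 -1 -1 0;0 0 -1 -0.5 0;0 0 0 0 0;0 0 0 0 0"

```text
t: 16.7
tcp_pos: [0.4768, -0.0506, 0.2085]
tool_rot: [0.998, -0.066, 0.001, 0.001]
force: [0.4, -0.9, 0.4]
finger_gap: 0.004
gripper_force: 0.0
```

```bash
python3 - <<'E'
from h import *
import pickle
d={n:snap(n,n+'7.png') for n in ('scene','side','wrist')}
pickle.dump(d,open('d7.pkl','wb'))
E
```

```text
(no output)
```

View pics/wrist7.png

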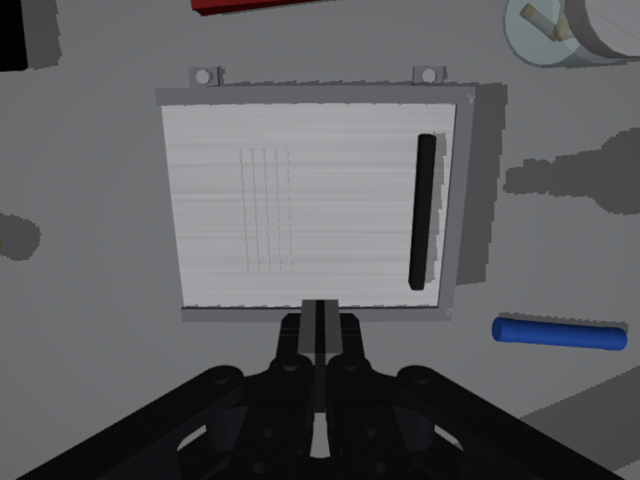

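```bash
python3 - <<'E'
from h import *
import pickle
d=pickle.load(open('d7.pkl','rb'));w=d['wrist']
b=np.array([.480,-.046]);a=np.radians(82.4);X=np.array([np.cos(a),np.sin(a)]);Y=np.array([-X[1],X[0]])
B=lambda p:np.round(np.c_[(p[:,:2]-b)@X,(p[:,:2]-b)@Y]*1000,1).tolist()
print('box corners',B(atz(w,[(157,88),(475,88),(181,321),(452,320)],.059)))
print('tail',B(atz(w,[(162.5,105),(183.5,306)],.054)),'bar top',B(atz(w,[(426,137),(416,287)],.068)))
E
```

```text
box corners [[99.1, -82.1], [-104.5, -81.9], [100.7, 86.8], [-105.9, 85.9]]
tail [[98.3, -71.2], [99.1, 76.6]] bar top [[-72.6, -51.3], [-73.7, 53.5]]
```

Relative to the box, the tail edge puts the lid at -1.6 mm and the bar puts it at +1.5 mm. The lid is home to within about 2 mm, and the robot is clear of everything.

```bash
python3 -c "
from station import sign_off
print(sign_off())"
```

```text
the job is handed in; nothing more can be done
None
```

I laid the loose fuse in the empty saddles nearest the closed end and pushed the lid home over the end ridge, measured within about 2 mm; the job is handed in, but the sign-off gave no verdict.

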